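Lock the stone canister and hold the key turned

ROBOT

A 6-joint arm with a two-finger parallel gripper is mounted at the origin on the work surface. World frame = base frame: x ahead of the robot, y to its left, z up, the work surface at z = 0. Lengths are in mm, angles in rad, forces in N, time in s.
With the tool pointing down it reaches from about 275 to 750 mm from the base axis. Payload 10.2 kg.
Tool frame: the origin (TCP) lies at the very end of the fingers, on their centre line; the grasp point (between the pads) lies 19 mm behind it (ctrl.hold_point_z is the distance from the TCP to the grasp point, in mm); z points along the fingers, y is the direction in which the jaws open and shut (so a half turn about z gives the same grasp; the last joint's range is limited). The gripper opens to 85 mm and grips with 20 to 120 N. Pads are 22 mm wide; open, the fingers measure 114 mm over their backs; the gripper's body (76 mm by 85 mm) begins 54 mm behind the grasp point. The pads swing forward as they close: fully open they stand 13 mm farther back than shut.
Start: joints at [-1.472, 0.313, 1.498, -0, 1.331, -0.223], TCP at [166.031, -498.061, 231.294] pointing down, gripper open.
Joint ranges: [-2.94, 2.94], [-0.97, 2.17], [0.19, 2.56], [-1.23, 4.37], [0.02, 3.11], [-2.88, 2.88]. Speed limits (rad/s): [2.39, 2.39, 3.01, 3.14, 3.14, 3.14].

INTERFACE

Orientations are given as a unit quaternion [w, x, y, z].
In Python, from rig import readout, cams, workorder, spotter, ctrl gives the robot as it stands.
- The arm moves only by the tool step_arm, never from a script. Its argument "plan" is text: rows parted by semicolons, each of 5 numbers parted by spaces: the shift along the tool's x, y, z in cm, then the turn about the tool's z in degrees, then the opening in per cent of the stroke, from 0 (shut) to 100 (fully open). In form: x y z twist gripper; .... A call has 1 to 10 rows; each row is the pose to reach, as a shift and turn from the pose commanded when the call began, along the tool's axes at that moment; what a row does not reach only later rows make up. A row lasts 1/10 s, in which the tool goes at most 50 mm and 8.59 degrees, less where a joint would pass 70% of its speed; a pose out of reach is approached as far as the arm can. A call with a gripper value outside its range is refused whole. The fingers move at their own pace and stop on an object; "grip_force" is the grip in N (left out, the last holds). Time passes only in rows, so rows that repeat a pose let the fingers close. It gives the time, the measured TCP pose, the force and the opening at its end, in the units of the state.
- readout.sense(): the state, without advancing time (a new reading comes with each control period).
- cams.capture(name): name is "scene" or "top" or "wrist"; returns (picture, depth): 400x640x3 uint8, red, green, blue; 400x640 float32, mm along the optical axis (not along the pixel's ray), 0 where there is no reading.
- cams.camera_info(name): a dict with "vfov" (degrees; the focal length in pixels is half the picture's height over the tangent of half this angle, whatever the lens; pixels are square), "cx", "cy" (the principal point, pixels), "rvec" (rotation vector, rad) and "tvec" (3), from world to camera coordinates, as OpenCV has them. Camera axes: x right, y down, z forward; pixel columns grow to the right and rows downward; lengths in mm; the calibration is good to about 2 mm. The wrist camera is an equidistant fisheye: a pixel r from the principal point sees the ray r / f radians off the axis. A picture is of the moment at which its call begins: read the wrist's pose just before it. camera_info takes no time and is no camera call; for the wrist camera it gives the pose at the moment of the call.
- workorder.finish_job(): hands the job in, once; it reports no verdict.
Trained networks look in the newest picture that a camera, given by its name, has taken for a name from the list of things; names that differ only in an ending like _2 or _b are one class to them, and where a whole thing is asked for, a point or a joint stands for the part that bears it (a point fixed in the world has none). Each returns a list of dicts, best first, with "conf" (0 to 1); they miss things now and then, are a little off and sometimes report something else, mostly with a low value. They report only what shows in the picture. A call takes as long as a camera call. They do not tell look-alikes from the thing itself.
- spotter.regions_of(camera, target): "pixels" (400x640 bool, what is visible of it) and "extent" ([centre column, centre row, width, height] in pixels, round what is visible of it).
The state is a dict: "time_s": time; "joints": joint angles; "dq": joint speeds; "tau": joint torques, N m; "eef_pos": TCP position; "ee_rot": TCP orientation; "force": force on the tool from outside, world axes, zero at the start; "wrist_torque": the same for the moment, N m; "grip_width": opening from 0.0 (shut) to 1.0 (fully open).
Only numpy, scipy, OpenCV 4.12 (cv2) and the standard library are available. Lean on these libraries where they do the work, as an engineer would, in place of code of your own. Each camera call takes 0.05 s, during which the arm holds its last target. There are 200 camera calls.

TASK

Secure the stone canister on the jeweller's bench: first turn its closing ring clockwise (seen from above) until the ring's upright lug lines up with the raised rib on the lid. Then take the key out of the wooden bur block, push it fully home into the keyhole in the middle of the lid (work it past the stiff pins if it sticks) and turn it a quarter turn clockwise with the lock. The lock springs back when let go, so finish with the key still in the gripper, home and held turned, the ring still at its mark, and leave the jar, the dish and the hammer where they are.

Things in the scene. Friction and masses are not known exactly. Their poses are not given: they have to be found in the camera images.
- canister: Round grey steel canister, 114 mm across, fixed to the bench. Origin: centre of its underside, z up. Lid top (radius 49.5 mm) 84 mm above the origin; in its middle a bezel 46 mm across, 88 mm above the origin, surrounds the lock. The mark rib lies along its -x.
- mark (a point): Outer end of the mark rib, a fixed raised steel bar on the lid (18 mm long radially, from 26 to 44 mm from the canister axis; 4 mm wide, 3 mm high). The point is 44 mm from the axis, 87 mm above the canister's underside.
- ring (a joint): Closing ring: knurled steel, outer radius 60 mm, top 80 mm above the canister's underside, turns about the canister's axis. rad; 0 = lug in line with the mark rib (locked), positive = lug counter-clockwise of it seen from above. Starts at 0.7 to 1.3; range -0.6 to 1.6, no stop at the mark. Dry friction 0.12 N m; stays where left.
- lug_top (a point): Top centre of the ring's upright lug, a steel block 12 x 12 mm standing 32 mm above the ring; 55 mm from the canister's axis, top 112 mm above the canister's underside. Free for fingers on both sides and above, down to 88 mm above the underside. Axes turn with the ring: -x outward, y tangential.
- plug (a joint): Round brass lock plug, 34 mm across, in the middle of the lid. rad; 0 = at rest, positive = turned clockwise seen from above, end stop at 1.65; a quarter turn is 1.57. A spring returns it to 0: about 0.02 N m at rest and 0.09 N m at a quarter turn.
- keyhole (a point): Centre of the slot's mouth in the plug's flat face, on the canister's axis, 88 mm above its underside; z up, x along the slot, turns with the plug. Slot 15 (x) by 6 mm, 36 deep, same either way round; at rest its x is 45 deg counter-clockwise of the canister's x. Two sprung sticky pins 9 and 19 mm down, one from each side, resist the key with some 3 to 18 N.
- block: Wooden bur block 110 (x) by 60 (y) by 45 (z) mm, fixed to the bench; origin: centre of its underside, x along its length. The key stands in a slot (16 by 7 mm, 36 mm deep) 15 mm towards +x from the centre, the key's x along the block's x. Short burs stand in the -x third, up to 16 mm above its top.
- key: Steel key, about 60 g. Origin: centre of its shoulder's underside, which rests on the block's top, and on the plug's face when home; z up to the bow, x along its width. Shoulder 20 x 10 mm, 0 to 6 mm up; bow 32 (x) x 9 (y) mm, 6 to 34 mm up, grip across its thickness; blade 14 (x) x 5 (y) mm, 30 mm down, last 4 mm tapering to 10 x 2.3. Same either way round.
- jar: Bystander: amber glass jar with steel lid, 56 mm across, 70 mm high, origin under its centre.
- dish: Bystander: small white bowl, 76 mm across, 28 mm high, origin under its centre.
- hammer: Bystander: hammer, 200 mm long, lying flat, origin at its underside; the handle points to its -x.
Not all that is in view belongs to the job. What is meant by the key is not purple, and is the larger of those in its own colour.

How it is judged (in metres and radians):
On the way, in this order (a step that is already met when the one before it is completed fails the run):
1. the closing ring's lug is in line with the mark rib (within 0.12 rad) (value of joint ring between -0.12 and 0.12 rad), for 0.2 s.
2. the key is fully home in the keyhole (shoulder within 4 mm of the plug's face) with the lock not yet turned (z of key in the frame of keyhole below 0.004 m and horizontal distance between key and keyhole below 0.004 m and angle between key's own z axis and vertical below 0.15 rad and value of joint plug below 0.5 rad), for 0.1 s.
At the end, for the whole second after the job is handed in: The ring is within 0.12 rad of its mark; the key is home in the keyhole (shoulder within 4 mm of the plug's face, centred within 4 mm, upright within 0.15 rad, in line with the slot within 0.3 rad); the lock is held turned by at least 1.35 rad; the fingers still grip the key with more than 2 N (all of step 1 and value of joint plug above 1.35 rad and z of key in the frame of keyhole below 0.004 m and horizontal distance between key and keyhole below 0.004 m and angle between key's own z axis and vertical below 0.15 rad and angle between the x axis of key and the x axis of keyhole, either way round below 0.3 rad and contact force between the fingers and key above 2 N); the arm keeps its last pose, push and grip.
It fails at once if the jar, the dish or the hammer was moved by more than 30 mm (distance of any of jar, dish, hammer from where it was at the start of the episode above 0.03 m).
It also fails if it takes over 64 s, if anything falls off the work surface, if the arm or the gripper's body presses on something with over 40 N, if the wrist force passes 120 N, or if a joint passes its speed limit or range.

## Working session

There is one attempt and no reset: what is moved stays moved. The work goes in short steps, Python scripts to look and compute and a tool call to move; the robot and the scene stay as the last step left them, time stands still between calls to the robot, and variables do not carry over. Pictures are saved under pics/ and viewed, about 8 in all and at most 12, crops included, and the job is handed in when it is done.

Besides the shell and the picture viewer there is one more tool, called after "Emit:" by a JSON object that holds its "api" and its "payload", one argument or row to a line. step_arm: Moves the arm, as the interface text tells. Its arguments: {"type":"object","properties":{"plan":{"type":"string"},"grip_force":{"type":"number"}},"required":["plan"]}

```bash
mkdir -p pics; cat > h.py <<'E'
import numpy as np, cv2
from rig import readout, cams, workorder, spotter, ctrl
from scipy.spatial.transform import Rotation as R
def cap(n):
    i=cams.camera_info(n); p,d=cams.capture(n); return p,d,i
def pts(d,i,fish=False):
    H,W=d.shape; f=H/2/np.tan(np.radians(i['vfov'])/2)
    v,u=np.mgrid[:H,:W]; x=(u-i['cx'])/f; y=(v-i['cy'])/f
    if fish:
        r=np.hypot(x,y)+1e-9; s=np.tan(np.minimum(r,1.5))/r; x,y=x*s,y*s
    c=np.stack([x*d,y*d,d],-1).astype(float)
    Rm=cv2.Rodrigues(np.array(i['rvec'],float))[0]
    w=(c-np.array(i['tvec']).ravel())@Rm
    w[d<=0]=np.nan; return w
def save(n,p): cv2.imwrite('pics/'+n,p[:,:,::-1])
E
python3 - <<'E'
from h import *
print(readout.sense()['time_s'],ctrl.hold_point_z)
for n in ['top','scene']:
    p,d,i=cap(n); save(n+'1.png',p); w=pts(d,i); np.savez('/tmp/'+n,p=p,d=d,w=w)
    for t in ['canister','lug_top','key','block','keyhole','jar','dish','hammer']:
        for r in spotter.regions_of(n,t)[:4]:
            q=w[r['pixels']]; 
            print(n,t,round(r['conf'],2),np.round(r['extent']),np.round(np.nanmedian(q,0)),'zmax',np.round(np.nanpercentile(q[:,2],98)),'top',np.round(np.nanmedian(q[q[:,2]>np.nanpercentile(q[:,2],80)],0)))
E
```

```text
0.0 18.700000000000003
top canister 0.85 [419. 192.  68.  64.] [ 568. -185.   82.] zmax 92.0 top [ 568. -192.   87.]
top lug_top 0.79 [421. 192.  59.  61.] [ 561. -185.   79.] zmax 111.0 top [ 556. -226.   82.]
top key 0.6 [195. 235.  12.  18.] [477. 253.  75.] zmax 80.0 top [477. 255.  79.]
top key 0.52 [205. 188.  11.   7.] [572. 250.  45.] zmax 49.0 top [572. 254.  48.]
top block 0.59 [199. 242.  48.  64.] [458. 253.  44.] zmax 58.0 top [453. 256.  47.]
top keyhole 0.52 [419. 195.  16.  22.] [ 572. -188.   87.] zmax 91.0 top [ 576. -187.   89.]
top jar 0.73 [324. 215.  28.  27.] [528.  -5.  69.] zmax 72.0 top [531. -12.  71.]
top dish 0.93 [319. 279.  34.  37.] [395.   6.  15.] zmax 29.0 top [394.   7.  27.]
top hammer 0.72 [333. 134.  45.  92.] [664. -20.  23.] zmax 28.0 top [621. -21.  26.]
top hammer 0.46 [197. 242.  45.  64.] [459. 253.  44.] zmax 57.0 top [453. 256.  47.]
scene canister 0.94 [230. 185.  57.  75.] [ 589. -161.   74.] zmax 92.0 top [ 569. -191.   84.]
scene lug_top 0.65 [229. 174.  63.  45.] [ 595. -154.   77.] zmax 108.0 top [ 559. -235.   86.]
scene key 0.77 [432. 265.  19.  23.] [482. 258.  65.] zmax 79.0 top [479. 257.  77.]
scene key 0.72 [398. 329.  18.  23.] [599. 280.   5.] zmax 8.0 top [599. 283.   7.]
scene key 0.7 [377. 259.  10.  31.] [522. 170.  46.] zmax 63.0 top [521. 168.  62.]
scene block 0.73 [437. 276.  71.  62.] [485. 273.  41.] zmax 52.0 top [463. 266.  45.]
scene keyhole 0.54 [230. 172.  17.   8.] [ 571. -191.   87.] zmax 89.0 top [ 572. -183.   88.]
scene keyhole 0.17 [301. 223.  28.  46.] [543.   7.  44.] zmax 70.0 top [529.  -6.  69.]
scene jar 0.91 [303. 222.  29.  43.] [543.   6.  43.] zmax 70.0 top [530.  -6.  69.]
scene hammer 0.59 [235. 268. 112.  71.] [684. -12.  21.] zmax 26.0 top [628. -19.  25.]
```

```bash
python3 - <<'E'
from h import *
a=np.load('/tmp/top.npz'); p=a['p']
A=cv2.resize(p[140:245,370:475],(390,390),interpolation=cv2.INTER_CUBIC)
B=cv2.resize(p[180:285,150:255],(390,390),interpolation=cv2.INTER_CUBIC)
save('c1.png',np.hstack([A,B]))
E
```

```text
(no output)
```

View pics/scene1.png

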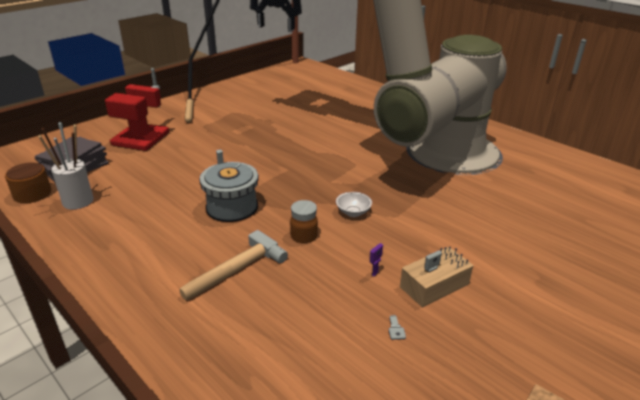

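View pics/c1.png

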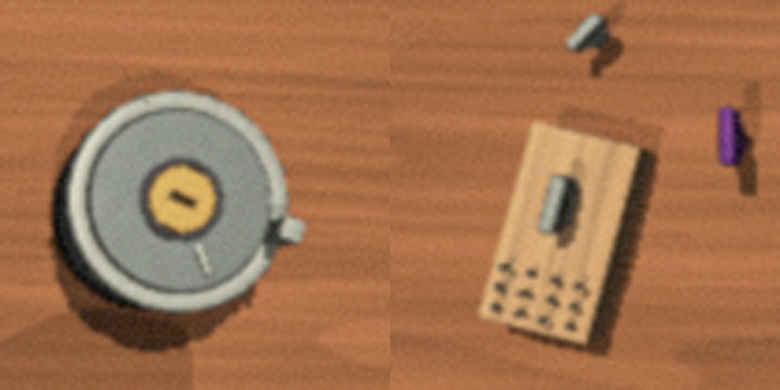

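Scene view: the canister is at about (230,185), and the key stands in the block at (432,265). A smaller grey key at (398,329) and a purple one at (377,259) are decoys. In the crop the lug points right (world −y), the rib lower-right and the slot diagonally, so ring ≈ 0.9 rad.

```bash
cat >> h.py <<'E'
def go(x,y,z,jaw_deg):
    """shift (cm) and twist (deg) from now to TCP x,y,z with tool y axis along jaw_deg (mod 180)"""
    s=readout.sense(); q=np.array(s['ee_rot']); r=R.from_quat(q[[1,2,3,0]])
    M=r.as_matrix(); d=M.T@(np.array([x,y,z])-s['eef_pos'])/10
    cur=np.degrees(np.arctan2(M[1,1],M[0,1])); 
    tw=-((jaw_deg-cur+90)%180-90)
    print('t',s['time_s'],'eef',np.round(s['eef_pos'],1),'jaw',round(cur,1),'tilt',np.round(M[:,2],3),'j6',round(s['joints'][5],2),'F',np.round(s['force'],1),'grip',round(s['grip_width'],3))
    print('shift',np.round(d,2),'twist',round(tw,1),'(alt',round(tw-180*np.sign(tw),1),')')
E
python3 - <<'E'
from h import *
i=cams.camera_info('wrist'); Rm=cv2.Rodrigues(np.array(i['rvec'],float))[0]
s=readout.sense();print('cam',-Rm.T@np.array(i['tvec']).ravel(),Rm[2],i['vfov'])
for n in ['top','scene']:
    w=np.load('/tmp/'+n+'.npz')['w'].reshape(-1,3)
    m=(np.hypot(w[:,0]-569,w[:,1]+190)<75)
    a=w[m&(w[:,2]>76)&(w[:,2]<92)]
    (cx,cy),r=cv2.minEnclosingCircle(a[:,:2].astype(np.float32))
    l=w[m&(w[:,2]>100)]; k=w[(np.hypot(w[:,0]-478,w[:,1]-253)<40)&(w[:,2]>68)]
    print(n,len(a),(cx,cy),r,'lug',len(l),np.median(l,0))
    print(' bezel',np.nanmedian(w[m&(np.hypot(w[:,0]-569,w[:,1]+190)<20)],0))
    rr=cv2.minAreaRect(k[:,:2].astype(np.float32)); print(' key',len(k),k.mean(0),rr)
    b=w[(np.hypot(w[:,0]-465,w[:,1]-253)<80)&(w[:,2]>40)&(w[:,2]<48)]
    print(' block',cv2.minAreaRect(b[:,:2].astype(np.float32)))
go(554,-243,230,-16)
E
```

```text
cam [ 229.99774199 -476.94042415  374.53474355] [-0.25775875 -0.08598639 -0.96237559] 65.70646984690485
top 2650 (571.6143798828125, -189.13299560546875) 60.96512222290039 lug 51 [ 553.86489317 -240.21895586  110.69618541]
 bezel [ 569.01917785 -190.00912072   87.02051458]
 key 90 [478.17869516 254.13197458  76.56883732] ((478.1817321777344, 255.46243286132812), (10.232928276062012, 31.360994338989258), 76.39737701416016)
 block ((463.0546569824219, 258.5196228027344), (61.3677978515625, 110.07891082763672), 77.09359741210938)
scene 1405 (572.435546875, -186.6329345703125) 62.88917541503906 lug 43 [ 557.68707201 -238.03952329  107.50105456]
 bezel [ 569.41169643 -191.50308826   86.63595679]
 key 118 [480.95089388 256.96468331  74.63252573] ((478.73065185546875, 256.6285095214844), (9.302745819091797, 31.765138626098633), 77.58528137207031)
 block ((462.6550598144531, 259.4770812988281), (62.67083740234375, 113.87847900390625), 77.33309173583984)
t 0.9 eef [ 166.  -498.1  231.3] jaw -71.6 tilt [ 0. -0. -1.] j6 -0.22 F [-0.2 -0.2 -0.2] grip 1.001
shift [ 44.87 -11.93   0.13] twist -55.6 (alt 124.4 )
```

Emit:
{"api": "step_arm", "payload": {
  "plan": "44.9 -11.9 0 -55.6 100;44.9 -11.9 0 -55.6 100;44.9 -11.9 0 -55.6 100;44.9 -11.9 0 -55.6 100;44.9 -11.9 0 -55.6 100;44.9 -11.9 0 -55.6 100;44.9 -11.9 0 -55.6 100;44.9 -11.9 0 -55.6 100;44.9 -11.9 0 -55.6 100;44.9 -11.9 0 -55.6 100"
}}

```text
time_s: 1.9
eef_pos: [557.1, -240.0, 230.8]
ee_rot: [-0.0, 0.797, 0.604, 0.0]
force: [-0.8, -0.9, -0.4]
grip_width: 0.998
```

```bash
python3 - <<'E'
from h import *
p,d,i=cap('wrist'); save('w1.png',p); w=pts(d,i,True); np.savez('/tmp/wrist',p=p,d=d,w=w)
w=w.reshape(-1,3); m=(np.hypot(w[:,0]-570,w[:,1]+190)<80)
l=w[m&(w[:,2]>103)&(w[:,2]<118)]; print('lug',len(l),np.median(l,0),cv2.minAreaRect(l[:,:2].astype(np.float32)))
a=w[m&(w[:,2]>76)&(w[:,2]<82.0)]; A=np.c_[2*a[:,:2],np.ones(len(a))]
print(cv2.minEnclosingCircle(a[:,:2].astype(np.float32)))
for t in ['lug_top','keyhole','canister']:
    for r in spotter.regions_of('wrist',t)[:2]:
        q=w.reshape(400,640,3)[r['pixels']]; print(t,r['conf'],r['extent'],np.nanmedian(q,0),cv2.minEnclosingCircle(q[~np.isnan(q[:,0])][:,:2].astype(np.float32)))
go(554,-243,230,-16)
E
```

```text
lug 213 [ 552.80683472 -241.37454766  112.29106755] ((552.44921875, -242.3168182373047), (12.496649742126465, 11.550724029541016), 74.50851440429688)
((569.6432495117188, -189.98280334472656), 61.3093147277832)
lug_top 0.61 [319.6, 140.1, 130.1, 137.8] [ 567.20224938 -189.87142365   80.472985  ] ((565.5949096679688, -199.84417724609375), 82.52337646484375)
canister 0.85 [321.9, 139.1, 126.1, 140.4] [ 569.34597485 -189.20729121   84.37139383] ((562.9047241210938, -198.57986450195312), 82.73233032226562)
t 2.1 eef [ 553.7 -243.8  231.1] jaw -16.0 tilt [-0.001 -0.    -1.   ] j6 -0.33 F [ 0.4 -0.7  0.8] grip 1.001
shift [0.08 0.01 0.11] twist 0.0 (alt -180.0 )
```

View pics/w1.png

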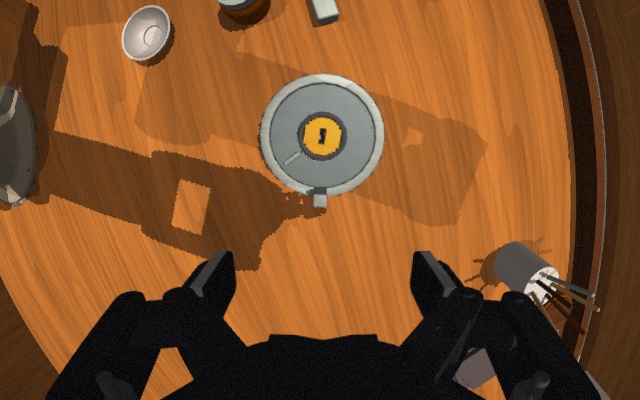

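The wrist view shows the canister at (321,137), the lug at (320,200), the rib at (293,158) and the slot at (322,136). The measured lug radius of 55.05 mm matches the given size. Next I rectify the lid for the rib and slot angles.

```bash
cat >> h.py <<'E'
def ortho(p,i,cx,cy,z,half=65,s=6):
    """overhead map at height z, s px/mm, up=+x, right=-y (wrist fisheye)"""
    g=np.arange(-half,half,1/s); Y,X=np.meshgrid(-g,-g); 
    W=np.stack([cx+X,cy+Y,np.full_like(X,z)],-1)
    c=W@cv2.Rodrigues(np.array(i['rvec'],float))[0].T+np.array(i['tvec']).ravel()
    f=200/np.tan(np.radians(i['vfov'])/2); r=np.hypot(c[...,0],c[...,1]); th=np.arctan2(r,c[...,2])
    return cv2.remap(p,(i['cx']+f*th*c[...,0]/r).astype(np.float32),(i['cy']+f*th*c[...,1]/r).astype(np.float32),cv2.INTER_CUBIC)
E
python3 - <<'E'
from h import *
p,d,i=cap('wrist'); cx,cy=569.6,-190
o=ortho(p,i,cx,cy,87,half=65,s=6); save('o1.png',np.hstack([cv2.resize(o,(500,500))]))
g=o.astype(float).mean(2); n=g.shape[0]; k=np.arange(n)/6-65; Y,X=np.meshgrid(-k,-k); r=np.hypot(X,Y); a=np.degrees(np.arctan2(Y,X))
# rib profile
for t in range(-178,-130,2):
    m=(r>28)&(r<42)&(abs(a-t)<1); print(t,int(g[m].mean()),end=' ')
m=(r<12); yel=(r<18)
dk=m&(o[...,0]<110); print('\nslot',dk.sum()/36)
print(cv2.minAreaRect(np.c_[X[dk],Y[dk]].astype(np.float32)), np.mean(X[dk]),np.mean(Y[dk]))
u,s,v=np.linalg.svd(np.c_[X[dk]-X[dk].mean(),Y[dk]-Y[dk].mean()],full_matrices=False);print(np.degrees(np.arctan2(v[0,1],v[0,0])))
yb=(r<24)&(o[...,0]-o[...,2].astype(float)>80); print('plug centre',cv2.minEnclosingCircle(np.c_[X[yb],Y[yb]].astype(np.float32)))
go(552.5,-242.2,150,-18)
E
```

```text
-178 129 -176 129 -174 128 -172 127 -170 128 -168 128 -166 123 -164 112 -162 139 -160 159 -158 146 -156 120 -154 128 -152 128 -150 127 -148 128 -146 127 -144 128 -142 127 -140 128 -138 129 -136 128 -134 128 -132 128 
slot 66.47222222222223
((-0.19396716356277466, 0.1399688720703125), (13.9117431640625, 5.4668474197387695), 66.16126251220703) -0.023471235548126607 0.23450341273157815
66.20909166840256
plug centre ((-0.2986726462841034, -0.06856697797775269), 18.640779495239258)
t 2.15 eef [ 553.4 -244.2  231.3] jaw -16.0 tilt [-0. -0. -1.] j6 -0.33 F [ 0.  -0.5  0.4] grip 0.999
shift [ 0.17 -0.14  8.13] twist 2.0 (alt -178.0 )
```

View pics/o1.png

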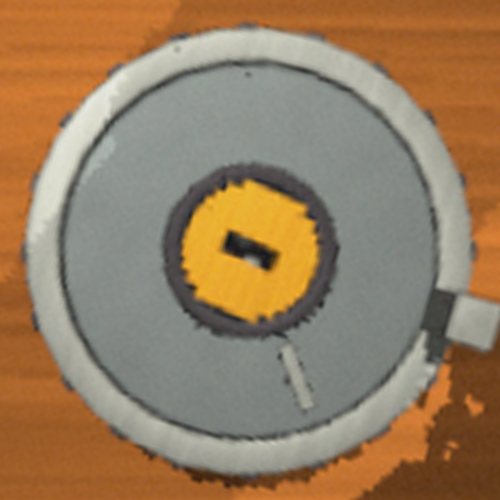

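Consistent: axis at (569.5, −190), rib at −159.6°, slot at about 65.8°, lug at −108°. The ring therefore has to turn about −51.5°. I'll descend over the lug and grip it.

Emit:
{"api": "step_arm", "payload": {
  "plan": "0.17 -0.14 4 2 100;0.17 -0.14 8 2 100;0.17 -0.14 11 2 100;0.17 -0.14 13 2 100;0.17 -0.14 13.9 2 100;0.17 -0.14 13.9 2 100;0.17 -0.14 13.9 2 100"
}}

```text
time_s: 2.85
eef_pos: [553.6, -242.0, 93.6]
ee_rot: [0.001, 0.809, 0.588, 0.0]
force: [-0.2, -0.7, 0.3]
grip_width: 1.0
```

Emit:
{"api": "step_arm", "payload": {
  "plan": "0 0 0 0 0;0 0 0 0 0;0 0 0 0 0;0 0 0 0 0;0 0 0 0 0;0 0 0 0 0;0 0 0 0 0;0 0 0 0 0;0 0 0 0 0;0 0 0 0 0",
  "grip_force": 40
}}

```text
time_s: 3.85
eef_pos: [553.6, -241.2, 92.5]
ee_rot: [0.0, 0.809, 0.588, 0.0]
force: [1.4, 0.0, 4.0]
grip_width: 0.126
```

```bash
cat >> h.py <<'E'
def arc(cx,cy,degs,z=None):
    """rows for rotation about vertical axis through cx,cy by degs (world ccw +) from current pose"""
    s=readout.sense(); q=np.array(s['ee_rot']); M=R.from_quat(q[[1,2,3,0]]).as_matrix(); P=np.array(s['eef_pos']); c=np.array([cx,cy,P[2]])
    for a in degs:
        d=R.from_euler('z',a,degrees=True).apply(P-c)+c-P; print(np.round(M.T@d/10,2)[:3],round(-a,1))
E
python3 - <<'E'
from h import *
go(552.5,-242.2,92,-18)
s=readout.sense();P=s['eef_pos'];print(np.degrees(np.arctan2(P[1]+190,P[0]-569.5)),np.hypot(P[1]+190,P[0]-569.5))
arc(569.5,-190,[-6,-12,-18,-24,-30,-36,-42,-48,-51.5])
E
```

```text
t 3.85 eef [ 553.6 -241.2   92.5] jaw -18.0 tilt [ 0. -0. -1.] j6 -0.29 F [1.4 0.  4. ] grip 0.126
shift [-0.13 -0.08  0.05] twist 0.0 (alt -180.0 )
-107.21854512049543 53.61047917553235
[ 0.02 -0.56 -0.  ] 6
[ 0.1  -1.12 -0.  ] 12
[ 0.24 -1.66 -0.  ] 18
[ 0.44 -2.19 -0.  ] 24
[ 0.68 -2.69 -0.  ] 30
[ 0.98 -3.16 -0.  ] 36
[ 1.33 -3.6  -0.  ] 42
[ 1.72 -4.01 -0.  ] 48
[ 1.97 -4.22 -0.  ] 51.5
```

Emit:
{"api": "step_arm", "payload": {
  "plan": "0.02 -0.56 0 6 0;0.1 -1.12 0 12 0;0.24 -1.66 0 18 0;0.44 -2.19 0 24 0;0.68 -2.69 0 30 0;0.98 -3.16 0 36 0;1.33 -3.6 0 42 0;1.72 -4.01 0 48 0;2 -4.24 0 52 0;2 -4.24 0 52 0"
}}

```text
time_s: 4.85
eef_pos: [519.4, -208.2, 92.5]
ee_rot: [-0.0, 0.985, 0.174, 0.0]
force: [1.0, 4.3, 4.7]
grip_width: 0.134
```

Emit:
{"api": "step_arm", "payload": {
  "plan": "0 0 0 0 0;0 0 0 0 0;0 0 0 0 0;0 0 0 0 0"
}}

```text
time_s: 5.25
eef_pos: [519.5, -208.6, 92.5]
ee_rot: [-0.0, 0.985, 0.175, 0.0]
force: [0.5, 6.5, 6.0]
grip_width: 0.127
```

```bash
python3 - <<'E'
from h import *
s=readout.sense();P=s['eef_pos'];print(P,s['force'],s['grip_width'],np.degrees(np.arctan2(P[1]+190,P[0]-569.5)),np.hypot(P[1]+190,P[0]-569.5));go(0,0,0,-69.6)
E
```

```text
[ 519.53668306 -208.63075792   92.52619702] [0.50894915 6.54387846 6.00996106] 0.1269766420799334 -159.55008133761953 53.32389877837663
t 5.25 eef [ 519.5 -208.6   92.5] jaw -69.8 tilt [ 0.     0.001 -1.   ] j6 0.63 F [0.5 6.5 6. ] grip 0.127
shift [-41.58 -37.49   9.26] twist -0.2 (alt 179.8 )
```

Ring at about −159.6°, which matches the rib. I'll release, rise and check.

Emit:
{"api": "step_arm", "payload": {
  "plan": "0 0 0 0 100;0 0 0 0 100;0 0 0 0 100;0 0 0 0 100;0 0 0 0 100;0 0 0 0 100;0 0 0 0 100;0 0 0 0 100"
}}

```text
time_s: 6.05
eef_pos: [519.3, -209.1, 92.3]
ee_rot: [0.0, 0.985, 0.174, 0.0]
force: [-0.2, -0.0, -0.1]
grip_width: 1.004
```

Emit:
{"api": "step_arm", "payload": {
  "plan": "0 0 -4 0 100;0 0 -8 0 100;0 0 -12 0 100;0 0 -14 0 100;0 0 -14 0 100;0 0 -14 0 100"
}}

```text
time_s: 6.65
eef_pos: [519.1, -208.9, 231.7]
ee_rot: [-0.0, 0.985, 0.174, -0.0]
force: [-0.2, 0.4, -0.9]
grip_width: 0.999
```

```bash
python3 - <<'E'
from h import *
p,d,i=cap('wrist'); w=pts(d,i,True).reshape(-1,3)
m=(np.hypot(w[:,0]-570,w[:,1]+190)<80); l=w[m&(w[:,2]>103)&(w[:,2]<118)]
c=cv2.minAreaRect(l[:,:2].astype(np.float32)); print(c,np.degrees(np.arctan2(c[0][1]+190,c[0][0]-569.5)),np.hypot(c[0][0]-569.5,c[0][1]+190))
o=ortho(p,i,569.5,-190,87); save('o2.png',cv2.resize(o,(500,500)))
go(478.2,255.4,230,76.8)
E
```

```text
((518.2745971679688, -208.64932250976562), (11.951383590698242, 10.632735252380371), 19.88325309753418) -159.99525872663406 54.514577182411735
t 6.7 eef [ 518.9 -208.8  231. ] jaw -70.0 tilt [-0.002  0.001 -1.   ] j6 0.63 F [-0.3  0.8  0.2] grip 1.001
shift [ 12.08 -45.     0.16] twist 33.2 (alt -146.8 )
```

View pics/o2.png

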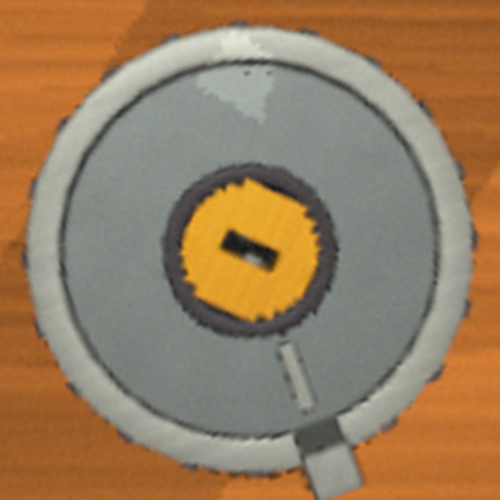

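The lug is in line with the rib (image (330,465) against rib (293,375)). Next, the key.

Emit:
{"api": "step_arm", "payload": {
  "plan": "12.1 -45 0 33.2 100;12.1 -45 0 33.2 100;12.1 -45 0 33.2 100;12.1 -45 0 33.2 100;12.1 -45 0 33.2 100;12.1 -45 0 33.2 100;12.1 -45 0 33.2 100;12.1 -45 0 33.2 100;12.1 -45 0 33.2 100;12.1 -45 0 33.2 100"
}}

```text
time_s: 7.7
eef_pos: [477.4, 258.2, 230.7]
ee_rot: [0.0, 0.994, -0.113, -0.001]
force: [-0.6, -0.8, -0.1]
grip_width: 0.999
```

Emit:
{"api": "step_arm", "payload": {
  "plan": "0 0 0 0 100;0 0 0 0 100;0 0 0 0 100"
}}

```text
time_s: 8.0
eef_pos: [478.8, 254.2, 231.6]
ee_rot: [0.0, 0.993, -0.115, -0.001]
force: [0.1, 0.5, 0.0]
grip_width: 0.999
```

```bash
python3 - <<'E'
from h import *
p,d,i=cap('wrist'); save('w2.png',p); w=pts(d,i,True).reshape(-1,3)
k=w[(np.hypot(w[:,0]-478,w[:,1]-255)<40)&(w[:,2]>72)&(w[:,2]<86)]; print(len(k),np.median(k[:,2]),cv2.minAreaRect(k[:,:2].astype(np.float32)))
b=w[(np.hypot(w[:,0]-463,w[:,1]-258)<75)&(w[:,2]>40)&(w[:,2]<49)]; print(cv2.minAreaRect(b[:,:2].astype(np.float32)))
o=ortho(p,i,478.2,255.4,79,half=40,s=12); save('o3.png',cv2.resize(o,(500,500)))
go(478.2,255.4,54,76.8)
E
```

```text
305 78.92122921030547 ((476.6734619140625, 254.8548126220703), (8.982343673706055, 31.295024871826172), 76.85877990722656)
((460.9700622558594, 258.3174743652344), (60.17634963989258, 110.3961410522461), 77.02045440673828)
t 8.05 eef [478.9 254.1 231.8] jaw -103.2 tilt [-0.001 -0.    -1.   ] j6 2.07 F [-0.2 -0.   0.2] grip 1.002
shift [-0.09 -0.12 17.78] twist -0.0 (alt 180.0 )
```

View pics/o3.png

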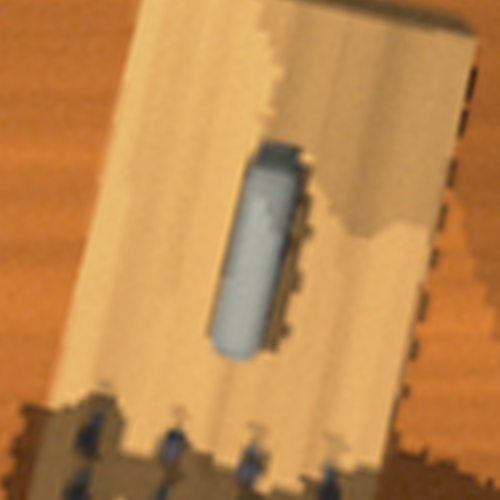

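The wrist view agrees: key top at z 78.9, bow 31×9 mm at 76.9°, crop centre (258,250). Descend and grip.

Emit:
{"api": "step_arm", "payload": {
  "plan": "-0.18 -0.05 5 0 100;-0.18 -0.05 10 0 100;-0.18 -0.05 14 0 100;-0.18 -0.05 16.5 0 100;-0.18 -0.05 17.75 0 100;-0.18 -0.05 17.75 0 100;-0.18 -0.05 17.75 0 100;-0.18 -0.05 17.75 0 100"
}}

```text
time_s: 8.85
eef_pos: [478.1, 256.2, 56.3]
ee_rot: [-0.001, 0.993, -0.115, 0.001]
force: [-0.1, 0.1, -0.3]
grip_width: 1.0
```

Emit:
{"api": "step_arm", "payload": {
  "plan": "0 0 0 0 0;0 0 0 0 0;0 0 0 0 0;0 0 0 0 0;0 0 0 0 0;0 0 0 0 0;0 0 0 0 0;0 0 0 0 0;0 0 0 0 0;0 0 0 0 0",
  "grip_force": 70
}}

```text
time_s: 9.85
eef_pos: [477.3, 256.2, 55.0]
ee_rot: [-0.0, 0.993, -0.115, 0.0]
force: [-0.4, 0.1, 3.4]
grip_width: 0.093
```

```bash
python3 - <<'E'
from h import *
go(477,255.1,54,76.8)
E
```

```text
t 9.85 eef [477.3 256.2  55. ] jaw -103.2 tilt [ 0.  0. -1.] j6 2.08 F [-0.4  0.1  3.4] grip 0.093
shift [-0.    0.11  0.1 ] twist 0.0 (alt -180.0 )
```

Emit:
{"api": "step_arm", "payload": {
  "plan": "0 0 -1 0 0;0 0 -2.5 0 0;0 0 -5 0 0;0 0 -8 0 0;0 0 -12 0 0;0 0 -16 0 0;0 0 -16 0 0;0 0 -16 0 0"
}}

```text
time_s: 10.65
eef_pos: [477.0, 256.0, 215.2]
ee_rot: [-0.0, 0.993, -0.115, 0.0]
force: [-0.1, -0.1, -0.7]
grip_width: 0.088
```

```bash
python3 - <<'E'
from h import *
go(569.5,-190,215,155.8)
E
```

```text
t 10.65 eef [477.  256.  215.2] jaw -103.2 tilt [ 0.001  0.    -1.   ] j6 2.08 F [-0.1 -0.1 -0.7] grip 0.088
shift [1.916e+01 4.132e+01 2.000e-02] twist -79.0 (alt 101.0 )
```

Emit:
{"api": "step_arm", "payload": {
  "plan": "19.16 41.3 0 -79 0;19.16 41.3 0 -79 0;19.16 41.3 0 -79 0;19.16 41.3 0 -79 0;19.16 41.3 0 -79 0;19.16 41.3 0 -79 0;19.16 41.3 0 -79 0;19.16 41.3 0 -79 0;19.16 41.3 0 -79 0;19.16 41.3 0 -79 0"
}}

```text
time_s: 11.65
eef_pos: [569.0, -192.0, 212.8]
ee_rot: [-0.002, 0.838, 0.546, -0.001]
force: [0.4, -0.1, -0.6]
grip_width: 0.088
```

Emit:
{"api": "step_arm", "payload": {
  "plan": "0 0 1 0 0;0 0 2 0 0;0 0 3 0 0;0 0 4 0 0;0 0 5 0 0;0 0 5 0 0;0 0 5 0 0;0 0 5 0 0"
}}

```text
time_s: 12.45
eef_pos: [569.9, -189.7, 165.4]
ee_rot: [0.0, 0.839, 0.544, 0.0]
force: [-0.5, -1.2, -0.0]
grip_width: 0.091
```

```bash
python3 - <<'E'
from h import *
go(569.5,-190,135,155.8)
p,d,i=cap('wrist'); w=pts(d,i,True)
s=readout.sense(); q=np.array(s['ee_rot']); M=R.from_quat(q[[1,2,3,0]]).as_matrix()
save('w3.png',cv2.resize(p[100:400,160:480],(800,750))[:600])
r=spotter.regions_of('wrist','key')
for e in r[:2]:
    k=w[e['pixels']]; t=(k-s['eef_pos'])@M; print(e['conf'],np.round(e['extent']),np.nanmedian(t,0),np.nanmin(t,0),np.nanmax(t,0))
t=(w.reshape(-1,3)-s['eef_pos'])@M; m=(abs(t[:,0])<40)&(abs(t[:,1])<6)&(t[:,2]>-30)&(t[:,2]<42)
t=t[m]; print(len(t))
for z in range(-30,42,4):
    a=t[(t[:,2]>=z)&(t[:,2]<z+4)]
    if len(a): print(z,len(a),np.round(a.min(0),1),np.round(a.max(0),1))
E
```

```text
t 12.45 eef [ 569.9 -189.7  165.4] jaw -24.2 tilt [ 0.001 -0.001 -1.   ] j6 -0.09 F [-0.5 -1.2 -0. ] grip 0.091
shift [-0.05 -0.03  3.04] twist 0.0 (alt -180.0 )
0.91 [324. 265.  23.  86.] [  6.29525354  -0.85398795 -23.86043978] [-16.0701281   -6.03733919 -25.99646164] [15.77469543  3.50500554 77.30072923]
1691
-30 100 [ -5.3  -5.8 -30. ] [ 10.5   5.8 -26.1]
-26 1096 [-16.1  -6.  -26. ] [ 15.6   6.  -22. ]
-22 104 [  9.5  -5.6 -22. ] [ 15.3   5.8 -18. ]
-18 92 [  9.1  -5.8 -18. ] [ 15.4   6.  -14. ]
-14 80 [  9.3  -5.9 -14. ] [ 15.8   5.7 -10. ]
-10 86 [ 9.6 -6.  -9.8] [15.5  5.8 -6.1]
-6 49 [ 9.4 -5.7 -6. ] [15.4  6.  -2. ]
-2 41 [11.5 -4.8 -1.9] [15.3  3.6  1.3]
6 2 [ 8.  -5.5  7.4] [ 8.2 -5.5  8.3]
22 2 [ 5.9 -2.5 24.9] [ 6.1  1.5 25.4]
26 17 [ 5.4 -2.6 26.5] [ 6.1  1.6 30. ]
30 20 [ 5.6 -2.6 30.1] [ 6.5  1.6 33.7]
34 2 [ 5.8 -2.6 34.1] [ 5.9 -0.2 34.5]
```

View pics/w3.png

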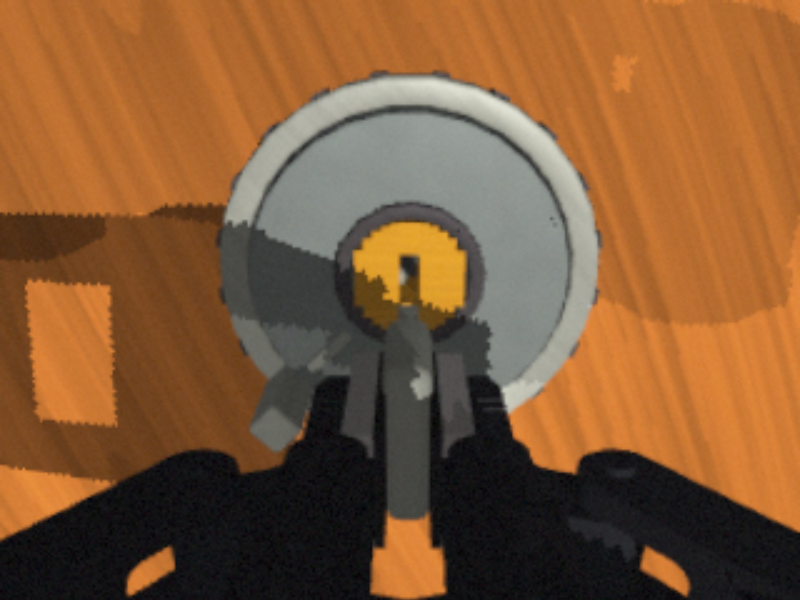

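The key stands upright and centred in the grip, with its blade tip (408,310) pointing at the slot (410,275). I'll check the lateral offset of slot against blade in the same frame.

```bash
python3 - <<'E'
from h import *
s=readout.sense(); q=np.array(s['ee_rot']); M=R.from_quat(q[[1,2,3,0]]).as_matrix()
p,d,i=cap('wrist'); P=np.array([569.5,-190]); o=ortho(p,i,*P,88,half=26,s=10)
n=o.shape[0]; k=np.arange(n)/10-26; Y,X=np.meshgrid(-k,-k)
W=np.stack([X+P[0],Y+P[1],np.full_like(X,88.)],-1); t=(W-s['eef_pos'])@M
o=o.astype(float); yel=(o[...,0]-o[...,2]>45)
def prof(mask,ax):
    a=t[mask]; return 
for x in [2,3,4,5,6,7,8,9]:
    row=(abs(t[...,0]-x)<.3)&(abs(t[...,1])<14); ys=t[row][:,1]; yy=yel[row]
    b=np.arange(-14,14,.5); v=[yy[(ys>=c)&(ys<c+.5)].mean() if ((ys>=c)&(ys<c+.5)).any() else 1 for c in b]
    print(x,[c for c,u in zip(b,v) if u<.5 and abs(c)<9])
yb=yel&(np.hypot(X,Y)<20); a=t[yb]; print('plug y range',np.percentile(a[:,1],[.5,99.5]),'xmax',np.percentile(a[:,0],99.7))
w=pts(d,i,True).reshape(-1,3); tt=(w-s['eef_pos'])@M; m=(abs(tt[:,0])<12)&(abs(tt[:,1])<6)&(tt[:,2]>20)&(tt[:,2]<42); print('blade',np.round(np.sort(tt[m][:,1]),1), np.round(np.sort(tt[m][:,2])[-5:],1))
m=(abs(tt[:,0])<18)&(abs(tt[:,1])<8)&(abs(tt[:,2]+24)<2); print('bow top z', np.median(tt[m][:,2]))
go(569.5,-190,132,155.8)
E
```

```text
2 [np.float64(-3.0), np.float64(-2.5), np.float64(-2.0), np.float64(-1.5), np.float64(-1.0), np.float64(-0.5), np.float64(0.0), np.float64(0.5), np.float64(1.0), np.float64(1.5)]
3 [np.float64(-3.0), np.float64(-2.5), np.float64(-2.0), np.float64(-1.5), np.float64(-1.0), np.float64(-0.5), np.float64(0.0), np.float64(0.5), np.float64(1.0), np.float64(1.5)]
4 [np.float64(-3.0), np.float64(-2.5), np.float64(-2.0), np.float64(-1.5), np.float64(-1.0), np.float64(-0.5), np.float64(0.0), np.float64(0.5), np.float64(1.0), np.float64(1.5)]
5 [np.float64(-3.0), np.float64(-2.5), np.float64(-2.0), np.float64(-1.5), np.float64(-1.0), np.float64(-0.5), np.float64(0.0), np.float64(0.5), np.float64(1.0), np.float64(1.5), np.float64(2.0)]
6 [np.float64(-3.0), np.float64(-2.5), np.float64(-2.0), np.float64(-1.5), np.float64(-1.0), np.float64(-0.5), np.float64(0.0), np.float64(0.5), np.float64(1.0), np.float64(1.5)]
7 []
8 []
9 []
plug y range [-16.81081614  16.3541803 ] xmax 17.065122358909974
blade [-2.6 -2.6 -2.6 -2.6 -2.6 -2.6 -2.  -2.  -2.  -2.  -2.  -1.4 -1.4 -1.4
 -1.4 -1.4 -0.8 -0.8 -0.8 -0.8 -0.8 -0.2 -0.2 -0.2 -0.2 -0.2  0.4  0.4
  0.4  0.4  0.4  1.   1.   1.   1.   1.5  1.5  1.5  1.6  1.6] [32.9 33.  33.7 33.7 34.3]
bow top z -24.23145035166835
t 12.6 eef [ 569.8 -189.8  165.2] jaw -24.2 tilt [ 0.001 -0.    -1.   ] j6 -0.09 F [-0.2 -0.  -0.8] grip 0.091
shift [-0.03 -0.02  3.32] twist 0.0 (alt -180.0 )
```

Slot and blade are both centred at y ≈ −0.5 in the tool frame, so they line up. Descend and insert, with the home position near TCP z ≈ 97.8.

Emit:
{"api": "step_arm", "payload": {
  "plan": "0 0 1.5 0 0;0 0 3 0 0;0 0 3.6 0 0;0 0 3.8 0 0;0 0 4 0 0;0 0 4.2 0 0;0 0 4.4 0 0;0 0 4.5 0 0;0 0 4.5 0 0",
  "grip_force": 110
}}

```text
time_s: 13.5
eef_pos: [570.0, -189.7, 120.1]
ee_rot: [0.0, 0.839, 0.543, 0.0]
force: [1.8, 0.6, 0.1]
grip_width: 0.078
```

```bash
python3 - <<'E'
from h import *
go(569.5,-190,97.8,155.8)
E
```

```text
t 13.5 eef [ 570.  -189.7  120.1] jaw -24.2 tilt [ 0.001 -0.    -1.   ] j6 -0.09 F [1.8 0.6 0.1] grip 0.078
shift [-0.05 -0.04  2.23] twist 0.0 (alt -180.0 )
```

The tip is in by about 8 mm with almost no force. Continue.

Emit:
{"api": "step_arm", "payload": {
  "plan": "0 0 0.2 0 0;0 0 0.4 0 0;0 0 0.6 0 0;0 0 0.8 0 0;0 0 1 0 0;0 0 1.2 0 0;0 0 1.4 0 0;0 0 1.4 0 0"
}}

```text
time_s: 14.3
eef_pos: [570.4, -189.8, 106.8]
ee_rot: [0.001, 0.839, 0.543, 0.001]
force: [4.0, 1.8, 4.9]
grip_width: 0.081
```

Emit:
{"api": "step_arm", "payload": {
  "plan": "0 0 0.2 0 0;0 0 0.4 0 0;0 0 0.6 0 0;0 0 0.8 0 0;0 0 0.9 0 0;0 0 0.9 0 0;0 0 0.9 0 0"
}}

```text
time_s: 15.0
eef_pos: [570.4, -189.8, 98.0]
ee_rot: [0.001, 0.839, 0.544, 0.001]
force: [1.9, 1.8, 9.0]
grip_width: 0.078
```

Emit:
{"api": "step_arm", "payload": {
  "plan": "0 0 0.1 0 0;0 0 0.2 0 0;0 0 0.3 0 0;0 0 0.3 0 0;0 0 0.3 0 0"
}}

```text
time_s: 15.5
eef_pos: [570.6, -189.9, 97.8]
ee_rot: [0.002, 0.839, 0.544, 0.001]
force: [-5.9, 6.7, 29.7]
grip_width: 0.08
```

```bash
python3 - <<'E'
from h import *
go(569.5,-190,97.8,155.8)
s=readout.sense(); q=np.array(s['ee_rot']); M=R.from_quat(q[[1,2,3,0]]).as_matrix()
p,d,i=cap('wrist'); w=pts(d,i,True).reshape(-1,3); t=(w-s['eef_pos'])@M
m=(abs(t[:,0])<14)&(abs(t[:,1])<3)&(t[:,2]>-40)&(t[:,2]<-18); print('bow top z',np.median(t[m][:,2]),np.median(w[m][:,2]))
# plug face depth as reference, same picture
m=(np.hypot(w[:,0]-569.5,w[:,1]+190)<48)&(np.hypot(w[:,0]-569.5,w[:,1]+190)>26)&(w[:,2]<92)&(w[:,2]>75); print('lid z',np.median(w[m][:,2]))
save('w4.png',cv2.resize(p[100:400,160:480],(640,600)))
E
```

```text
t 15.5 eef [ 570.6 -189.9   97.8] jaw -24.1 tilt [ 0.003 -0.002 -1.   ] j6 -0.09 F [-5.9  6.7 29.7] grip 0.08
shift [-0.05 -0.09 -0.  ] twist 0.1 (alt -179.9 )
bow top z -24.53424423364883 122.31259766647625
lid z 84.63439361286197
```

View pics/w4.png

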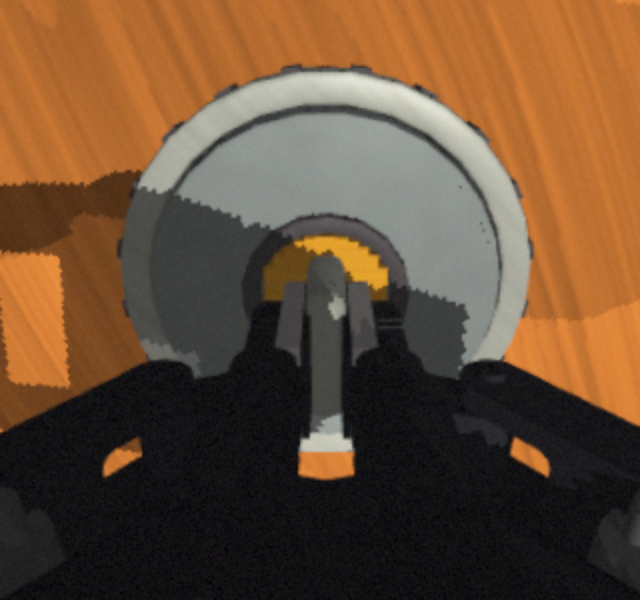

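Home: bow top at 122.3 mm (expected 122), and the push built to 30 N against the shoulder. I'll ease to a light push and turn clockwise.

Emit:
{"api": "step_arm", "payload": {
  "plan": "0 0 -0.15 0 0;0 0 -0.15 6 0;0 0 -0.15 12 0;0 0 -0.15 18 0;0 0 -0.15 24 0;0 0 -0.15 30 0;0 0 -0.15 36 0;0 0 -0.15 42 0;0 0 -0.15 48 0;0 0 -0.15 48 0"
}}

```text
time_s: 16.55
eef_pos: [570.2, -189.5, 97.9]
ee_rot: [0.0, 0.988, 0.154, 0.001]
force: [-4.3, 6.3, 20.7]
grip_width: 0.085
```

```bash
python3 - <<'E'
from h import *
go(569.5,-190,97.8,65.8);print(readout.sense()['wrist_torque'])
E
```

```text
t 16.55 eef [ 570.2 -189.5   97.9] jaw -72.3 tilt [ 0.002 -0.001 -1.   ] j6 0.75 F [-4.3  6.3 20.7] grip 0.085
shift [-0.08  0.02  0.01] twist 41.9 (alt -138.1 )
[1.11403121 0.7691339  0.09076535]
```

Emit:
{"api": "step_arm", "payload": {
  "plan": "0 0 0 6 0;0 0 0 12 0;0 0 0 18 0;0 0 0 24 0;0 0 0 30 0;0 0 0 36 0;0 0 0 42 0;0 0 0 43 0;0 0 0 43 0;0 0 0 43 0"
}}

```text
time_s: 17.55
eef_pos: [570.3, -189.4, 97.9]
ee_rot: [-0.0, 0.976, -0.218, 0.001]
force: [-3.2, 6.6, 20.8]
grip_width: 0.075
```

```bash
python3 - <<'E'
from h import *
go(569.5,-190,97.8,65.8);print(readout.sense()['wrist_torque'])
s=readout.sense(); q=np.array(s['ee_rot']); M=R.from_quat(q[[1,2,3,0]]).as_matrix()
p,d,i=cap('wrist'); w=pts(d,i,True).reshape(-1,3); t=(w-s['eef_pos'])@M
m=(abs(t[:,0])<20)&(abs(t[:,1])<6)&(w[:,2]>117)&(w[:,2]<127); print('bow top',np.median(w[m][:,2]),cv2.minAreaRect(w[m][:,:2].astype(np.float32)))
p2,d2,i2=cap('top'); w2=pts(d2,i2).reshape(-1,3)
for w_,n in((w,'wrist'),(w2,'top')):
    r=np.hypot(w_[:,0]-569.5,w_[:,1]+190); l=w_[(r>45)&(r<66)&(w_[:,2]>100)&(w_[:,2]<115)&(w_[:,0]<540)]
    if len(l): c=np.median(l,0); print(n,'lug',len(l),c,np.degrees(np.arctan2(c[1]+190,c[0]-569.5)))
print('jar,dish,hammer')
for t_ in ['jar','dish','hammer']:
    for e in spotter.regions_of('top',t_)[:1]: print(t_,e['extent'])
save('w5.png',cv2.resize(p[100:400,160:480],(640,600)))
E
```

```text
t 17.55 eef [ 570.3 -189.4   97.9] jaw -115.1 tilt [ 0.002 -0.    -1.   ] j6 1.49 F [-3.2  6.6 20.8] grip 0.075
shift [-0.04  0.09  0.01] twist -0.9 (alt 179.1 )
[1.25316207 0.67016601 0.09585616]
bow top 122.13214594849546 ((569.39599609375, -190.5266571044922), (11.849498748779297, 31.932188034057617), 72.95975494384766)
jar,dish,hammer
jar [325.6, 213.0, 26.8, 25.2]
dish [320.1, 278.1, 34.9, 36.1]
hammer [329.7, 135.0, 41.2, 92.4]
```

View pics/w5.png

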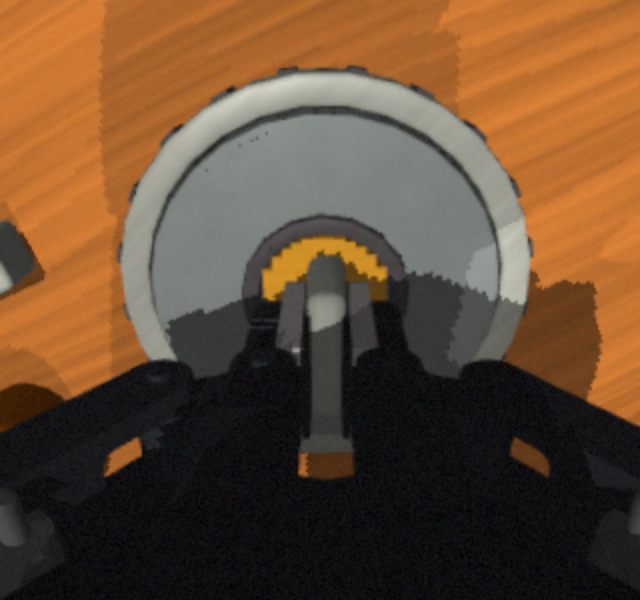

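```bash
python3 - <<'E'
from h import *
p,d,i=cap('scene'); w=pts(d,i); k=w.reshape(-1,3)
r=np.hypot(k[:,0]-569.5,k[:,1]+190); m=(r>44)&(r<66)&(k[:,2]>92)&(k[:,2]<116); l=k[m]; print(len(l)); 
if len(l): c=np.median(l,0); print(c,np.degrees(np.arctan2(c[1]+190,c[0]-569.5)),np.round(l[:12]))
save('s2.png',cv2.resize(p[100:240,160:340],(720,560),interpolation=cv2.INTER_CUBIC)); s=readout.sense(); print(s['force'],s['eef_pos'],s['grip_width'])
E
```

```text
70
[ 523.74103733 -205.25039573  102.8841871 ] -161.5679719765902 [[ 519. -215.  109.]
 [ 521. -209.  112.]
 [ 520. -207.  112.]
 [ 517. -208.  111.]
 [ 516. -205.  112.]
 [ 526. -213.  110.]
 [ 525. -211.  110.]
 [ 524. -208.  111.]
 [ 521. -205.  111.]
 [ 518. -206.  110.]
 [ 518. -203.  111.]
 [ 528. -211.  109.]]
[-3.479342    5.89434468 20.57397535] [ 570.27797525 -189.35971935   97.8809454 ] 0.08231498201095681
```

View pics/s2.png

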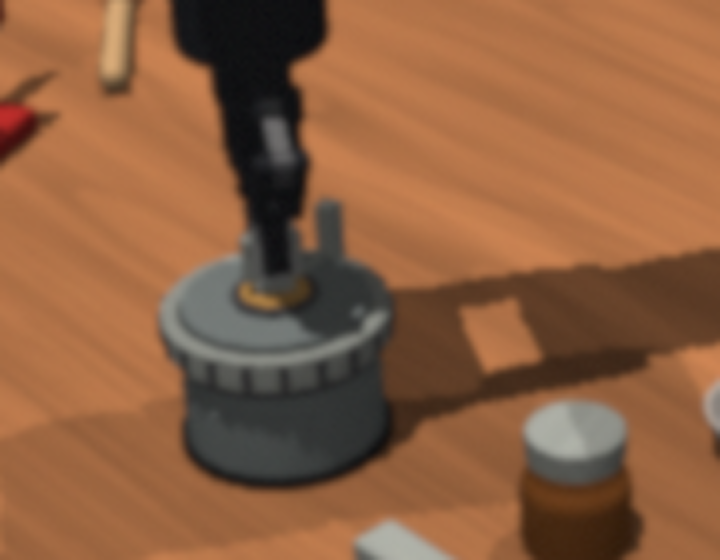

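The key is home and held by the fingers at (270,260). The lug at (330,230) measures −161.6° against the rib at −159.6°, so the ring is still at its mark. Handing in.

```bash
python3 -c "
from h import *
print(workorder.finish_job())"
```

```text
the job is handed in; nothing more can be done
None
```

The canister is secured and the job was handed in at about 18 s of the 64 s allowed. The hand-in reports no verdict, so these are my own last checks.

- **Ring:** I gripped the lug and turned the ring about 52° clockwise. From the wrist camera the lug was then at about −160° against the rib at −159.6°. The last scene picture gave −161.6°, about 0.03 rad off, against the 0.12 rad allowed.
- **Key:** I took the larger grey key from the block and pushed it home in one go, without having to work it past the pins. The top of its bow measured 122.1–122.3 mm, where 122 mm means fully home.
- **Lock:** The gripper turned 91° clockwise, about 1.58 rad. I inferred the lock's angle from the gripper. The plug itself could not be measured behind the key.
- **Key in the grip:** In the pictures the key looked square in the grip, though a box fitted to its depth points came out about 8° off, probably because it took in finger pixels.
- **Hold:** The key is still gripped at 110 N, with a downward push of about 20 N.
- **Bystanders:** The jar, the dish and the hammer appear where they were, within the networks' scatter of a few pixels.

Neither the top nor the wrist camera could see the lug at the end, so the final ring check rests on the scene camera alone.

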